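# Open the child-resistant bottle in its tilted cradle

## Robot

A 6-joint arm with a two-finger parallel gripper is mounted at the origin on a cart in front of the work surface, level with it; the furniture and walls round the work are solid. World frame = base frame: x ahead of the robot, y to its left, z up, the work surface at z = 0. Lengths are in m, angles in rad, forces in N, time in s.
With the tool pointing down it reaches from about 0.35 to 1 m from the base axis. Payload 7.1 kg.
Tool frame: the origin (TCP) lies between the finger pads; the fingertips stand 22 mm ahead of it and the grasp point (between the pads) lies 3 mm ahead of it; z points along the fingers, y is the line along which they close (so a half turn about z gives the same grasp; the last joint's range is limited). The gripper opens to 85 mm and grips with 20 to 120 N. Pads are 22 mm wide; open, the fingers measure 114 mm over their backs; the gripper's body (76 mm by 85 mm) begins 54 mm behind the grasp point. The pads swing forward as they close: fully open they stand 13 mm farther back than shut.
Start: joints at [-1.307, 0.423, 1.63, -0, 1.089, -0.019], TCP at [0.174, -0.6, 0.253] pointing down, gripper open.
Joint ranges: [-3, 3], [-0.9, 2.11], [0.09, 2.58], [-1.31, 4.45], [0.11, 2.69], [-2.54, 2.54]. Speed limits (rad/s): [2.39, 2.39, 3.01, 3.14, 3.14, 3.14].

## Interface

Orientations are given as a rotation vector (axis times angle).
In Python, from rig import manip gives the robot as it stands. The module is installed in compiled form; this text tells all that it offers. Calls block until the motion is done:
- manip.move_to(position, orientation): joint-space move of the TCP to a pose.
- manip.servo_line(position, orientation=None, rate=0.15): straight line of the TCP; orientation=None keeps the orientation; rate is the mean speed in m/s.
- manip.set_joints(angles): joint-space move.
- manip.command_gripper(opening, f_grip=None): finger opening in m; f_grip is the grip in N (None keeps the last); returns when the fingers have stopped.
- manip.hold(seconds).
- manip.solve_ik(position, orientation): joint angles nearest the present ones, or None.
- manip.camera(name): name is "scene" or "top"; returns a dict with "image" (400x640x3 uint8, red, green, blue), "fx", "fy", "cx", "cy" (pixels), "cam_to_world" (4x4, takes a point from camera to world coordinates). Camera axes: x right, y down, z forward; pixel columns grow to the right and rows downward; lengths in m; the calibration is good to about 2 mm. A picture is of the moment at which its call begins. There is no depth.
A pose or a line that the arm cannot do raises manip.IKError and nothing moves.
- manip.sign_off(): hands the job in; it is judged then, once.
Readings, each from a call of its own:
- manip.get_time(): time.
- manip.get_joint_positions(): joint angles.
- manip.get_joint_vel(): joint speeds.
- manip.get_tau(): joint torques, N m.
- manip.get_position(): TCP position.
- manip.get_ee_rot(): TCP orientation.
- manip.get_contact_force(): force on the tool from outside, world axes, zero at the start.
- manip.get_torque(): the same for the moment, N m.
- manip.get_width(): finger opening in m.
- manip.get_grip_force(): force on a finger pad.
Only numpy, scipy, OpenCV 4.12 (cv2) and the standard library are available. Lean on these libraries where they do the work, as an engineer would, in place of code of your own. Each camera call takes 0.05 s, during which the arm holds its last target. There are 200 camera calls.

## Task

Open the white bottle that leans toward you in the plywood cradle: its child-resistant cap only slips round unless it is pressed down hard while you turn it anticlockwise, until it comes up against a stop and can be drawn straight off. Lay the cap, open side down, in the middle of the steel bench block, after standing the green wax tube that is on the block upright somewhere free on the worktop. Do not disturb the dropper bottle, the glass dish, the dark flux bottle or the enamel mug.

Things in the scene. Friction and masses are not known exactly. Their poses are not given: they have to be found in the camera images.
- cradle: plywood cradle fixed to the worktop, its base plate 160 (x) x 90 (y) x 8 mm; origin on the worktop under it, 15 mm in front of the plate's middle, z up, +x away from the side to which the bottle leans (about away from the robot)
- bottle: white bottle, 62 mm across, strapped in the cradle, immovable; origin at the centre of its bottom, z = its axis, out through the neck, leaning 0.45 rad (26 deg) from vertical toward -x of the cradle. Body to z = 82 mm, shoulder to 99, neck 25 mm across to 126 with a flange 36 mm across at 118 to 126. The cradle's rest board lies along its lower side up to z = 79 mm
- cap: inner shell of the loose white cap. Origin on its axis at the lower rim, z out through its top. Whole cap 50 mm across, 27 mm high, 60 g. Shut, its origin is at z = 114 mm on the bottle's axis, x along the bottle's x. Turned +80 deg (1.40 rad) about z (anticlockwise) it draws off along the axis, within 8 deg; a stop lies 5 deg beyond; elsewhere two lugs hold it. Free, it can slip off
- cap_top (a point): centre of the cap's top face, on its ribbed outer shell (grip it: 50 mm across, 21.5 mm deep from here). The shell ratchets idly on the inner shell unless pressed: 12 to 18 N along the axis sinks it 6 mm, its teeth catch within 30 deg of turn and carry the inner shell round; at the stop they slip over (ease back before lifting). Let go, it springs up; the inner shell stays as turned
- bench_block: steel bench block 64 x 64 x 20 mm, fixed to the worktop; origin at the centre of its underside, top at z = 20 mm, sides along its x and y
- wax_tube: loose green wax tube, 26 mm across, 60 mm high, standing on the bench block at the start; origin at the centre of its lower end, z along it
- dropper: bystander: small brown dropper bottle, 34 mm across, 102 mm high; origin at the centre of its underside
- glass_dish: bystander: clear glass dish, 84 mm across, 47 mm high; origin at the centre of its underside
- flux_bottle: bystander: dark bottle, 58 mm across, 170 mm high; origin at the centre of its underside
- enamel_mug: bystander: white enamel mug 81 mm across with handle (116 mm overall), 94 mm high; origin at the centre of its underside

How it is judged:
By the outcome, as a careful person would: the job done as asked, in the order asked, and still so for the second after the job is handed in, with the robot touching nothing.
It also fails if it takes over 66 s, if anything falls off the work surface, if the arm or the gripper's body presses on something with over 40 N, if the wrist force passes 120 N, or if a joint passes its speed limit or range.

## Working session

There is one attempt and no reset: what is moved stays moved. The work goes in short steps, each a Python script; the robot and the scene stay as the last script left them, time stands still between calls to the robot, and variables do not carry over. Pictures are saved under pics/ and viewed, at most 10 in all, crops included, and the job is handed in when it is done.

```bash
mkdir -p pics && python3 - <<'E'
from rig import manip
import cv2, numpy as np, pickle
d={}
for n in("scene","top"):
    c=manip.camera(n); d[n]=c
    cv2.imwrite(f"pics/{n}0.png",c["image"][:,:,::-1])
    print(n,c["fx"],c["fy"],c["cx"],c["cy"]);print(np.round(c["cam_to_world"],4))
pickle.dump(d,open("cams0.pkl","wb"))
print(manip.get_time(),manip.get_ee_rot(),manip.get_width())
E
```

```text
scene 364.08290889063056 364.08290889063056 319.19141852346075 198.85413442938133
[[ 0.6871 -0.571   0.4494  0.2039]
 [-0.7266 -0.538   0.4274 -0.54  ]
 [-0.0023 -0.6201 -0.7845  0.8114]
 [ 0.      0.      0.      1.    ]]
top 420.22050777976335 420.22050777976335 317.7738373370045 203.76073485443428
[[-0.0071 -0.996   0.0893  0.4965]
 [-0.9999  0.0061 -0.0118 -0.1466]
 [ 0.0112 -0.0894 -0.9959  1.079 ]
 [ 0.      0.      0.      1.    ]]
0.1 [-3.10892337e+00 -4.42552533e-01  2.78105798e-04] 0.08564030262891272
```

View pics/scene0.png

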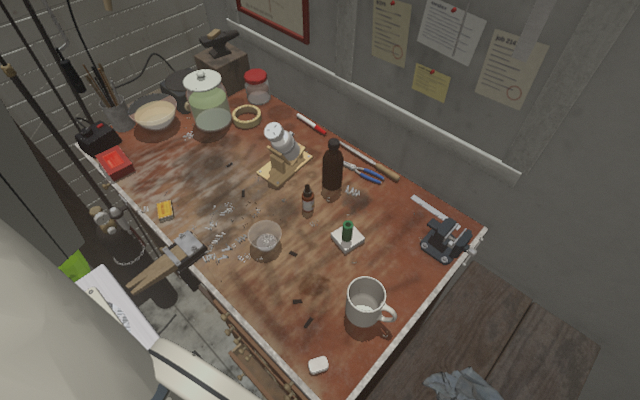

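View pics/top0.png

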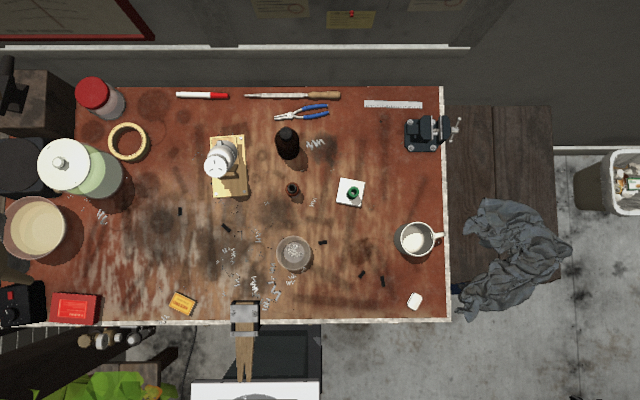

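The overview shows the cradle and bottle at about top (225,165) and scene (285,150). The block with the tube is at top (350,192) and scene (348,237). The dropper is at top (292,189), the flux bottle at (288,143), the dish at (294,252) and the mug at (417,240). I'll enlarge the parts that matter.

```bash
python3 - <<'E'
import pickle,cv2,numpy as np
d=pickle.load(open("cams0.pkl","rb"))
def crop(n,x,y,w,h,s):
    im=d[n]["image"][y:y+h,x:x+w,::-1]
    return cv2.resize(im,None,fx=s,fy=s,interpolation=cv2.INTER_CUBIC)
a=np.hstack([crop("top",190,125,66,80,6),crop("scene",250,112,66,80,6)])
cv2.imwrite("pics/c1.png",a)
b=np.hstack([crop("top",330,170,44,44,9),crop("scene",326,214,44,44,9)])
cv2.imwrite("pics/c2.png",b); print(a.shape,b.shape)
E
```

```text
(480, 792, 3) (396, 792, 3)
```

View pics/c1.png

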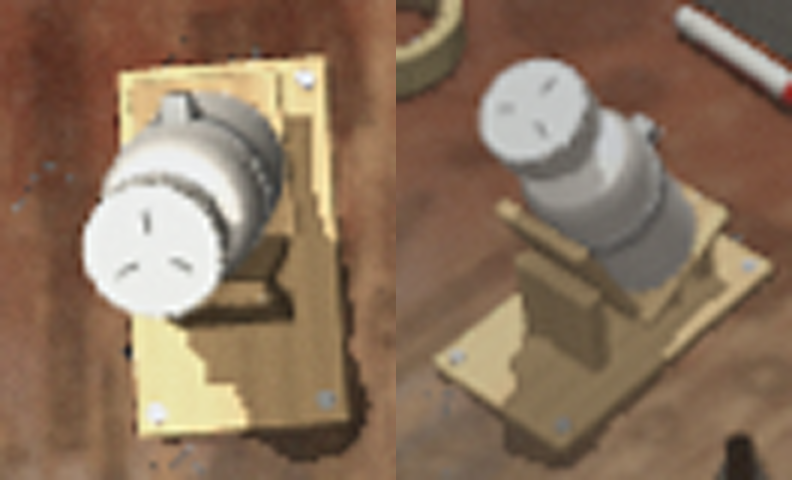

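View pics/c2.png

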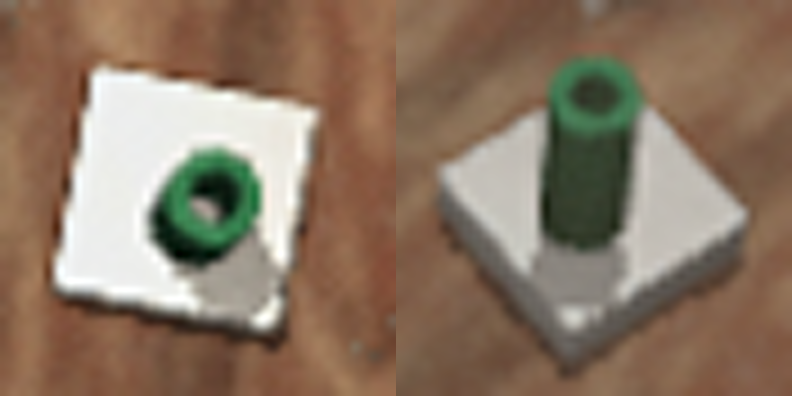

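c1 shows the cradle plate corners in the left (top) view at about (120,72), (325,57), (350,418) and (140,435). The cap-top centre is at (153,250) in the left view and (533,109) in the right view. c2 shows the block-top corners at (98,67), (318,107), (283,325) and (55,290), and the tube ring centre at (215,195) in the left view and (595,95) in the right view.

```bash
cat > vis.py <<'E'
import numpy as np
from scipy.optimize import least_squares
def proj(c,P):
    P=np.atleast_2d(P); T=np.linalg.inv(c["cam_to_world"])
    q=P@T[:3,:3].T+T[:3,3]
    return np.c_[c["fx"]*q[:,0]/q[:,2]+c["cx"],c["fy"]*q[:,1]/q[:,2]+c["cy"]]
def onplane(c,uv,z):
    uv=np.atleast_2d(uv); M=c["cam_to_world"]
    r=np.c_[(uv[:,0]-c["cx"])/c["fx"],(uv[:,1]-c["cy"])/c["fy"],np.ones(len(uv))]@M[:3,:3].T
    return M[:3,3]+r*((z-M[2,3])/r[:,2])[:,None]
def tri(obs,x0=(0.5,0,0.1)):
    s=least_squares(lambda X:np.concatenate([(proj(c,X)[0]-uv) for c,uv in obs]),x0)
    return s.x,s.fun
def up(u,v,x0,y0,s): return np.c_[(np.array(u)+.5)/s-.5+x0,(np.array(v)+.5)/s-.5+y0]
E
python3 - <<'E'
import pickle;from vis import *
np.set_printoptions(precision=4,suppress=True)
d=pickle.load(open("cams0.pkl","rb"));t,s=d["top"],d["scene"]
pl=onplane(t,up([120,325,350,140],[72,57,418,435],190,125,6),.008)
print("plate",pl[:,:2].tolist(),np.linalg.norm(pl-np.roll(pl,-1,0),axis=1),pl.mean(0))
e=(pl[0]-pl[3])+(pl[1]-pl[2]);print("cradle yaw",np.arctan2(e[1],e[0]))
e=pl[0]-pl[1]+pl[3]-pl[2];print(" yaw by short",np.arctan2(-e[0],e[1]))
ps=onplane(s,up(np.array([434,560,772])-396,[360,453,265],250,112,6),.008);print("scene plate corners",ps[:,:2].tolist())
print("captop",tri([(t,up([153],[250],190,125,6)[0]),(s,up([533-396],[109],250,112,6)[0])]))
b=onplane(t,up([98,318,283,55],[67,107,325,290],330,170,9),.02)
print("block",b[:,:2].tolist(),np.linalg.norm(b-np.roll(b,-1,0),axis=1),b.mean(0))
e=(b[0]-b[3])+(b[1]-b[2]);print("yaw",np.arctan2(e[1],e[0]))
bs=onplane(s,up(np.array([440,568,748])-396,[172,340,215],326,214,9),.02);print("scene block",bs[:,:2].tolist(),(bs[0]+bs[2])/2)
print("tube",tri([(t,up([215],[195],330,170,9)[0]),(s,up([595-396],[95],326,214,9)[0])]))
for n,uv,z in(("dropper",(292,189),.09),("dish",(294,254),.03),("flux",(288,137),.165),("mug",(417,240),.06),("edge front",(300,321),0),("left",(0,0),0),("vise",(425,132),.05),("ruler",(395,104),0),("pliers",(300,112),0),("soap",(414,301),.01),("wall",(300,75),0),("right",(445,200),0)):
    print(n,onplane(t,uv,z)[0])
E
```

```text
plate [[0.768908122774981, 0.1195774943346129], [0.7751354151415805, 0.03135826306433778], [0.6181317694473016, 0.01936058071739022], [0.6113670105752048, 0.10858563458543374]] [0.0884 0.1575 0.0895 0.1579] [0.6934 0.0697 0.008 ]
cradle yaw 0.0729585735686263
 yaw by short 0.07308722054249567
scene plate corners [[0.6098419569434552, 0.10691287041105313], [0.6118540812458597, 0.016311882698910818], [0.7732167543735238, 0.030529875148133767]]
captop (array([0.6633, 0.0689, 0.1596]), array([-0.0733,  0.099 ,  0.148 , -0.0207]))
block [[0.6595956202125931, -0.21735178982989883], [0.6478369710712288, -0.2794872399124917], [0.586015403444475, -0.268566218859359], [0.5962938668029858, -0.20448765917308834]] [0.0632 0.0628 0.0649 0.0646] [ 0.6224 -0.2425  0.02  ]
yaw -0.18785235446634954
scene block [[0.5962949413429156, -0.20642280999390838], [0.5797741503478862, -0.2692662036463282], [0.6455634820739905, -0.27982113577609824]] [ 0.6209 -0.2431  0.02  ]
tube (array([ 0.6159, -0.2442,  0.0762]), array([-0.1061,  0.1232,  0.1628, -0.0273]))
dropper [ 0.6207 -0.0975  0.09  ]
dish [ 0.466  -0.0992  0.03  ]
flux [ 0.7273 -0.0925  0.165 ]
mug [ 0.4983 -0.3984  0.06  ]
edge front [ 0.2977 -0.1126  0.    ]
left [1.1451 0.6858 0.    ]
vise [ 0.7676 -0.4286  0.05  ]
ruler [ 0.8565 -0.3651  0.    ]
pliers [ 0.8358 -0.1144  0.    ]
soap [ 0.346  -0.3989  0.01  ]
wall [ 0.9362 -0.1147  0.    ]
right [ 0.6011 -0.4889  0.    ]
```

Sizes and heights agree: the plate measures 158x89, the block 63–65, and both cameras agree to within about 2 mm. Tube first.

```bash
cat > h.py <<'E'
import numpy as np
from rig import manip
from scipy.spatial.transform import Rotation as Ro
np.set_printoptions(precision=4,suppress=True)
def rot(z,yhint):
    z=np.array(z,float);z/=np.linalg.norm(z);y=np.array(yhint,float);y-=z*(y@z);y/=np.linalg.norm(y)
    return Ro.from_matrix(np.c_[np.cross(y,z),y,z])
def down(yaw): return rot([0,0,-1],[-np.sin(yaw),np.cos(yaw),0]).as_rotvec()
def F(): return np.array(manip.get_contact_force())
def st(s=""): print(s,"t%.1f"%manip.get_time(),"p",np.array(manip.get_position()),"F",F(),"M",np.array(manip.get_torque()),"w%.4f g%.1f"%(manip.get_width(),manip.get_grip_force()),flush=True)
YC=0.073
A=np.array([-np.sin(.45)*np.cos(YC),-np.sin(.45)*np.sin(YC),np.cos(.45)])
E
python3 - <<'E'
from h import *;from vis import *;import pickle
d=pickle.load(open("cams0.pkl","rb"));t,s=d["top"],d["scene"]
for n,z,a,b in(("tube",.08,up([215],[195],330,170,9)[0],up([199],[95],326,214,9)[0]),("cap",.1634,up([153],[250],190,125,6)[0],up([137],[109],250,112,6)[0])):
    print(n,onplane(t,a,z)[0],onplane(s,b,z)[0])
X=np.array([.6155,-.2445])
for y in (0,1.57,-1.57): print(y,manip.solve_ik([*X,.2],down(y)))
for k in range(0,360,30):
    y0=rot(-A,[0,1,0]); R=y0*Ro.from_euler('z',k,degrees=True)
    q=manip.solve_ik([.663,.068,.163]+A*.05,R.as_rotvec())
    print(k,q)
E
```

```text
tube [ 0.6158 -0.2441  0.08  ] [ 0.6135 -0.2455  0.08  ]
cap [0.6629 0.0678 0.1634] [0.6603 0.0656 0.1634]
0 [-0.3961  0.536   1.5794  0.      1.0262 -1.9669]
1.57 None
-1.57 [-0.3961  0.536   1.5794  0.      1.0262 -0.3969]
0 [ 0.0875  0.3783  1.9075 -0.0159  0.4059 -1.4774]
30 [ 0.0875  0.3783  1.9075 -0.0159  0.4059 -0.9538]
60 [ 0.0875  0.3783  1.9075 -0.0159  0.4059 -0.4302]
90 [ 0.0875  0.3783  1.9075 -0.0159  0.4059  0.0934]
120 [ 0.0875  0.3783  1.9075 -0.0159  0.4059  0.617 ]
150 [ 0.0875  0.3783  1.9075 -0.0159  0.4059  1.1406]
180 [ 0.0875  0.3783  1.9075 -0.0159  0.4059  1.6642]
210 [ 0.0875  0.3783  1.9075 -0.0159  0.4059  2.1878]
240 None
270 None
300 [ 0.0875  0.3783  1.9075 -0.0159  0.4059 -2.5246]
330 [ 0.0875  0.3783  1.9075 -0.0159  0.4059 -2.001 ]
```

```bash
python3 - <<'E'
from h import *;import cv2
o=down(-np.pi/2)
manip.move_to([.615,-.2447,.20],o)
manip.command_gripper(.06,30)
manip.servo_line([.615,-.2447,.058],rate=.2); st("at tube")
manip.command_gripper(0,30); st("grip")
manip.servo_line([.615,-.2447,.11],rate=.2); st("lift")
manip.servo_line([.49,-.245,.11],rate=.25)
manip.servo_line([.49,-.245,.046],rate=.2)
for k in range(12):
    if abs(F()[2])>4: break
    manip.servo_line([.49,-.245,.045-.001*k],rate=.03)
st("down")
manip.command_gripper(.06); st("open")
manip.servo_line([.49,-.245,.20],rate=.3)
q=manip.solve_ik(np.array([.662,.0672,.162])+.09*A,rot(-A,[0,-1,0]).as_rotvec()); print(q)
manip.command_gripper(.085)
manip.servo_line([.49,-.245,.32],rate=.35)
st()
for n in("scene","top"): cv2.imwrite(f"pics/{n}1.png",manip.camera(n)["image"][:,:,::-1])
a=cv2.imread("pics/scene1.png")[100:340,180:420];b=cv2.imread("pics/top1.png")[100:340,200:440]
cv2.imwrite("pics/v1.png",cv2.resize(np.hstack([a,b]),None,fx=1.66,fy=1.66))
E
```

```text
at tube t3.4 p [ 0.6158 -0.245   0.059 ] F [-0.3037 -0.7095  0.7711] M [-0.0205 -0.0372 -0.0764] w0.0605 g0.0
grip t3.8 p [ 0.6158 -0.2451  0.0595] F [-1.3043  0.6385  6.6974] M [ 0.0714  0.233  -0.0221] w0.0255 g29.7
lift t4.2 p [ 0.6155 -0.2449  0.111 ] F [-0.022   0.1453 -0.5795] M [ 0.0033  0.0394 -0.0024] w0.0249 g29.5
down t7.0 p [ 0.4901 -0.2451  0.0399] F [-2.385   1.155  10.2401] M [ 0.2419  0.5022 -0.0324] w0.0255 g30.6
open t7.5 p [ 0.49   -0.245   0.0388] F [-0.6473  0.4592  0.6341] M [-0.0713 -0.0226 -0.0297] w0.0602 g0.0
[ 0.0865  0.3004  1.9229 -0.0131  0.4683  1.6604]
 t9.0 p [ 0.4903 -0.2452  0.3212] F [-0.3766 -0.1615  0.0529] M [ 0.043   0.0041 -0.023 ] w0.0848 g0.0
```

View pics/v1.png

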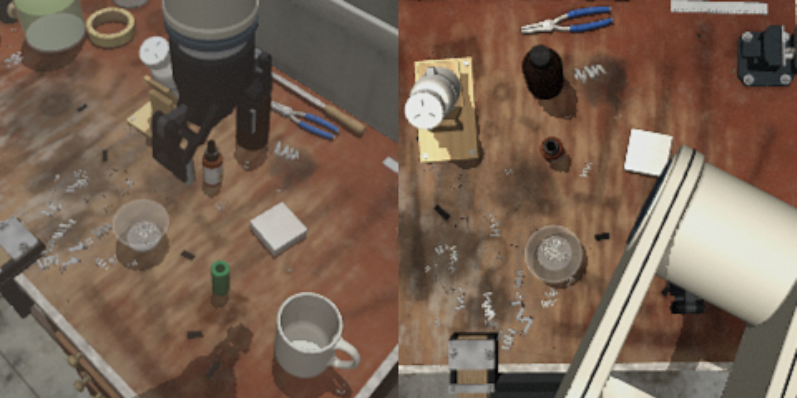

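The tube stands upright at scene crop (220,278), clear of the dish and mug. The block is free. Now the cap: approach, grip and check forces.

```bash
python3 - <<'E'
from h import *
C=np.array([.662,.0672,.162]);R=rot(-A,[0,-1,0]);o=R.as_rotvec()
manip.servo_line([.49,0,.33],rate=.4)
manip.move_to(C+.09*A,o)
manip.servo_line(C-.010*A,rate=.15); st("at cap")
manip.command_gripper(.0,40); manip.hold(.2); st("grip40")
print("tool-frame F",R.inv().apply(F()),"q",np.array(manip.get_joint_positions()))
E
```

```text
at cap t12.2 p [0.6665 0.0675 0.1535] F [-0.7191 -0.1966 -0.0439] M [-0.0233  0.1994  0.0108] w0.0850 g0.0
grip40 t12.8 p [0.6667 0.0676 0.1536] F [-1.1877  0.7136  5.0816] M [0.0831 0.0494 0.069 ] w0.0490 g41.4
tool-frame F [ 1.1356 -0.8748 -5.0683] q [ 0.0856  0.4958  1.8792 -0.0174  0.3154  1.6644]
```

```bash
python3 - <<'E'
from h import *
R=rot(-A,[0,-1,0]);C=np.array([.662,.0672,.162])
manip.command_gripper(0,90)
for k in range(1,11):
    manip.servo_line(C-(.010+.0015*k)*A,rate=.05)
    f=F()@A; print(k,"%.1f"%f,"s %.4f"%((manip.get_position()-C)@A),flush=True)
    if f>24: break
st("pressed")
q=np.array(manip.get_joint_positions());q0=q.copy()
for k in range(1,6):
    q=q0.copy();q[5]-=k*np.radians(10);manip.set_joints(q)
    f=F();print(k*10,"ax %.1f"%(f@A),"lat",f-(f@A)*A,"Mz %.3f"%(manip.get_torque()@A),flush=True)
st()
E
```

```text
1 5.8 s -0.0113
2 7.2 s -0.0128
3 8.3 s -0.0142
4 20.1 s -0.0147
5 36.8 s -0.0149
pressed t14.3 p [0.6691 0.0679 0.1489] F [-20.5377  -1.2107  30.9078] M [0.1569 0.949  0.1331] w0.0488 g95.4
10 ax 14.8 lat [-0.7259  1.551  -0.2951] Mz -0.047
20 ax 13.6 lat [-0.3207  2.0207 -0.0833] Mz -0.012
30 ax 11.5 lat [-0.3835 -0.1049 -0.1885] Mz -0.081
40 ax 11.1 lat [0.6182 0.5863 0.3185] Mz -0.018
50 ax 10.1 lat [-0.1408  1.2733 -0.023 ] Mz -0.022
 t15.8 p [0.6692 0.068  0.1495] F [-4.5379  0.9517  9.1041] M [0.2822 0.2389 0.1203] w0.0489 g92.3
```

The measured joints used as targets let the press sag to 10 N, which is too little. I'll repeat with a regulated press, working from commanded poses.

```bash
cat >> h.py <<'E'
C=np.array([.662,.0672,.162]);R0=rot(-A,[0,-1,0])
def pose(s,deg): return C-s*A,(R0*Ro.from_euler('z',-deg,degrees=True)).as_rotvec()
def turn(s,a0,a1,step,target=24,stop=None):
    a=a0
    while a!=a1:
        a=min(a+step,a1) if a1>a0 else max(a-step,a1)
        p,o=pose(s,a); q=manip.solve_ik(p,o); manip.set_joints(q)
        f=F();fa=f@A;m=manip.get_torque()@A
        print("%.0f s%.4f ax %.1f lat %.1f Mz %.3f q6 %.2f t%.1f"%(a,s,fa,np.linalg.norm(f-fa*A),m,q[5],manip.get_time()),flush=True)
        s+=np.clip((target-fa)*.0001,-.001,.001)
        if stop and abs(m)>stop: break
    return s,a
E
python3 - <<'E'
from h import *
s=.0165
for k in range(8):
    manip.servo_line(*pose(s,50),rate=.05);manip.hold(.05);f=F()@A
    print("s%.4f F%.1f act %.4f"%(s,f,(C-manip.get_position())@A),flush=True)
    if f>22: break
    s+=.0005
s,a=turn(s,50,110,10,stop=1.0)
print(s,a);st()
E
```

```text
s0.0165 F24.5 act 0.0148
60 s0.0165 ax 24.9 lat 3.3 Mz -0.002 q6 0.62 t16.3
70 s0.0164 ax 25.0 lat 3.7 Mz 0.004 q6 0.44 t16.6
80 s0.0163 ax 22.7 lat 4.5 Mz -0.065 q6 0.27 t16.9
90 s0.0164 ax 26.4 lat 5.3 Mz -0.122 q6 0.09 t17.2
100 s0.0162 ax 34.7 lat 5.5 Mz -0.381 q6 -0.08 t17.5
110 s0.0152 ax 16.8 lat 3.6 Mz 0.085 q6 -0.26 t17.8
0.015912519467697995 110
 t17.8 p [0.668  0.0679 0.1491] F [-9.2656  2.3079 14.295 ] M [0.2285 0.6504 0.2278] w0.0485 g92.8
```

Torque peaked at 100° (-0.38 N m, axial 35 N) and then dropped, which looks like teeth slipping over at the stop. I'll ease back and try a gentle lift, watching the pull.

```bash
python3 - <<'E'
from h import *
manip.servo_line(*pose(.0159,107),rate=.05)
for k in range(1,20):
    s=.0159-.0015*k
    manip.servo_line(*pose(s,107),rate=.05)
    f=F();fa=f@A
    print("s%.4f act %.4f ax %.1f lat %.1f Mz %.3f w%.4f"%(s,(C-manip.get_position())@A,fa,np.linalg.norm(f-fa*A),manip.get_torque()@A,manip.get_width()),flush=True)
    if fa<-12: break
st()
E
```

```text
s0.0144 act 0.0138 ax 11.0 lat 3.0 Mz -0.010 w0.0486
s0.0129 act 0.0127 ax 6.8 lat 2.7 Mz 0.011 w0.0486
s0.0114 act 0.0113 ax 5.6 lat 2.6 Mz -0.030 w0.0485
s0.0099 act 0.0098 ax 5.0 lat 2.3 Mz -0.022 w0.0485
s0.0084 act 0.0084 ax 4.7 lat 3.2 Mz 0.018 w0.0485
s0.0069 act 0.0072 ax 0.8 lat 2.1 Mz -0.024 w0.0487
s0.0054 act 0.0056 ax -2.3 lat 3.2 Mz 0.028 w0.0486
s0.0039 act 0.0039 ax -0.4 lat 2.6 Mz 0.005 w0.0485
s0.0024 act 0.0023 ax -1.2 lat 3.4 Mz -0.001 w0.0485
s0.0009 act 0.0008 ax -1.0 lat 3.2 Mz -0.029 w0.0487
s-0.0006 act -0.0007 ax 0.2 lat 3.4 Mz -0.028 w0.0485
s-0.0021 act -0.0022 ax -0.9 lat 2.2 Mz 0.050 w0.0483
s-0.0036 act -0.0039 ax -0.3 lat 0.2 Mz -0.008 w0.0485
s-0.0051 act -0.0053 ax 0.0 lat 0.7 Mz 0.003 w0.0483
s-0.0066 act -0.0067 ax 0.5 lat 0.5 Mz -0.027 w0.0483
s-0.0081 act -0.0082 ax -0.5 lat 0.6 Mz -0.038 w0.0484
s-0.0096 act -0.0097 ax -0.5 lat 0.9 Mz -0.013 w0.0483
s-0.0111 act -0.0112 ax 0.2 lat 0.5 Mz 0.035 w0.0484
s-0.0126 act -0.0127 ax -0.4 lat 0.6 Mz -0.073 w0.0484
 t22.8 p [0.6566 0.0668 0.1735] F [ 0.3184 -0.517  -0.3101] M [ 0.028   0.271  -0.0586] w0.0484 g92.9
```

The pull fell to zero and the cap is free. Carry it to above the block and look.

```bash
python3 - <<'E'
from h import *;import cv2
p,o=pose(-.09,107);manip.servo_line(p,o,rate=.15)
manip.servo_line([.58,.06,.34],rate=.25)
B=np.array([.6215,-.2428])
q=np.array(manip.get_joint_positions())
c=[(np.abs(np.array(s)-q).max(),y) for y in np.arange(8)*np.pi/4-.188 if (s:=manip.solve_ik([*B,.30],down(y))) is not None]
y=min(c)[1];print(c,y)
manip.move_to([*B,.30],down(y))
manip.servo_line([*B,.12],rate=.2);st()
open("yaw.txt","w").write(str(y))
a,b=[manip.camera(n)["image"][:,:,::-1] for n in("scene","top")]
cv2.imwrite("pics/v2.png",cv2.resize(np.hstack([a[100:300,240:440],b[80:280,200:400]]),None,fx=2,fy=2,interpolation=cv2.INTER_CUBIC))
E
```

```text
[(np.float64(1.5598491954927272), np.float64(-0.188)), (np.float64(2.367141621494515), np.float64(2.1681944901923447)), (np.float64(1.581743458097067), np.float64(2.953592653589793)), (np.float64(0.7963452946996178), np.float64(3.7389908169872412)), (np.float64(0.5439919867210955), np.float64(4.52438898038469)), (np.float64(0.7744510320952788), np.float64(5.309787143782138))] 4.52438898038469
 t26.3 p [ 0.6225 -0.2429  0.1214] F [ 0.2575 -0.5752 -0.8006] M [-0.0887  0.0041  0.0275] w0.0485 g92.9
```

View pics/v2.png

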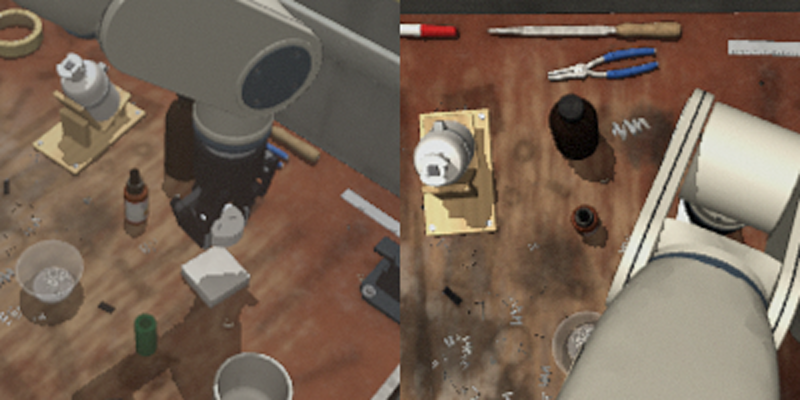

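The bottle neck is bare at (70,68) in the scene crop. The cap is in the fingers at (228,225), above the block, and nothing else has moved. Lower it until it touches.

```bash
python3 - <<'E'
from h import *;import cv2
B=np.array([.621,-.2428]);f0=F()[2]
manip.servo_line([*B,.050],rate=.15);st("near")
z=.050
while z>.030 and F()[2]-f0<5:
    z-=.001;manip.servo_line([*B,z],rate=.03)
st("touch z%.3f"%z)
manip.command_gripper(.058,20);manip.hold(.2);st("open")
manip.command_gripper(.08)
manip.servo_line([*B,.15],rate=.15);manip.servo_line([*B,.28],rate=.3)
manip.servo_line([.45,-.33,.30],rate=.3)
q=np.array(manip.get_joint_positions());q[0]=-1.3;manip.set_joints(q);st()
a,b=[manip.camera(n)["image"][:,:,::-1] for n in("scene","top")]
cv2.imwrite("pics/v3.png",cv2.resize(np.hstack([a[110:310,220:420],b[100:300,200:400]]),None,fx=2,fy=2,interpolation=cv2.INTER_CUBIC))
cv2.imwrite("pics/v4.png",cv2.resize(np.hstack([a[214:258,326:370],b[170:214,330:374]]),None,fx=9,fy=9,interpolation=cv2.INTER_CUBIC))
E
```

```text
near t27.0 p [ 0.6214 -0.243   0.0504] F [1.3022 0.1131 0.0666] M [ 0.0136 -0.0394  0.055 ] w0.0488 g92.9
touch z0.038 t30.0 p [ 0.6211 -0.2429  0.039 ] F [-1.7746 -0.0362  7.3661] M [0.1867 0.3638 0.0111] w0.0486 g97.3
open t30.4 p [ 0.6209 -0.2428  0.0378] F [ 0.5187  0.0238 -0.2418] M [ 0.0371  0.0137 -0.0329] w0.0582 g0.0
 t34.4 p [ 0.162  -0.5343  0.2991] F [ 0.1523 -0.4104 -0.0744] M [ 0.0103 -0.0283  0.0522] w0.0798 g0.0
```

View pics/v3.png

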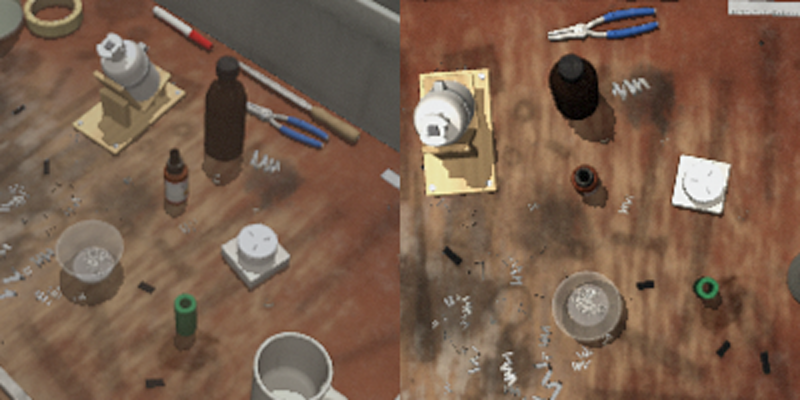

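View pics/v4.png

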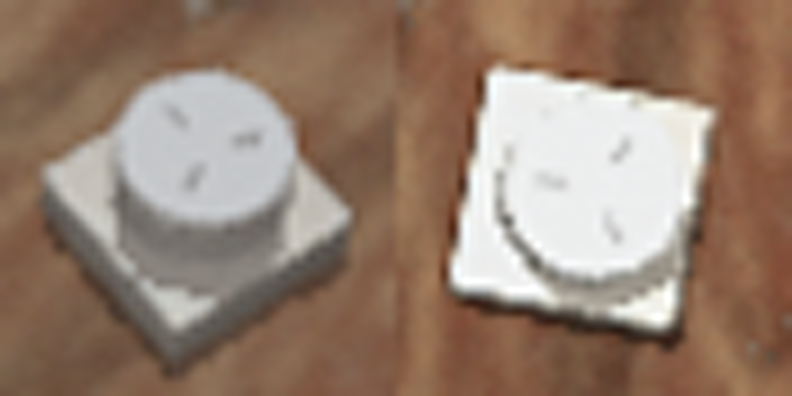

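The cap sits open side down on the block: slot centre at (206,144) in the scene crop and (198,187) in the top crop. The tube is upright at (186,315). I'll check the centring numerically.

```bash
python3 - <<'E'
import pickle;from vis import *
d=pickle.load(open("cams0.pkl","rb"))
print(onplane(d["top"],up([198],[187],330,170,9),.047),onplane(d["scene"],up([206],[144],326,214,9),.047))
E
```

```text
[[ 0.621966   -0.24267112  0.047     ]] [[ 0.62073603 -0.24441659  0.047     ]]
```

The cap is within about 1.5 mm of the block centre in both views, so I'll hand in.

```bash
python3 -c "
from rig import manip
print(manip.sign_off(), manip.get_time())"
```

```text
the job is handed in; nothing more can be done
the job is handed in; nothing more can be done
```

The job is handed in: the bottle is open, the cap lies open side down within about 1.5 mm of the block's centre, the wax tube stands upright on the worktop, and the dropper bottle, dish, flux bottle and mug look undisturbed in the pictures; the last clock reading before hand-in was 34.4 s of the 66 s allowed.

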